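# Lay out the fittings for both ends of the racking line

### The arm

A 6-joint arm with a two-finger parallel gripper is mounted at the origin on the work surface. World frame = base frame: x ahead of the robot, y to its left, z up, the work surface at z = 0. Lengths are in m, angles in degrees, forces in N, time in s.
With the tool pointing down it reaches from about 0.375 to 0.825 m from the base axis. Payload 5.5 kg.
Tool frame: the origin (TCP) lies at the very end of the fingers, on their centre line; the grasp point (between the pads) lies 19 mm behind it; z points along the fingers, y is the line along which they close (so a half turn about z gives the same grasp; the last joint's range is limited). The gripper opens to 85 mm and grips with 20 to 120 N. Pads are 22 mm wide; open, the fingers measure 114 mm over their backs; the gripper's body (76 mm by 85 mm) begins 54 mm behind the grasp point. The pads swing forward as they close: fully open they stand 13 mm farther back than shut.
Start: joints at [76.662, 17.962, -2.699, 69.339, 0, 90], TCP at [0.138, 0.584, 0.231] pointing down, gripper open.
Joint ranges: [-152.73, 152.73], [-39.44, 99.34], [-58.76, 71.6], [-118.89, 123.64], [-81.53, 83.1], [-180, 180]. Speed limits (degrees/s): [136.94, 136.94, 172.46, 180, 180, 180].

### API

Orientations are given as a 3x3 rotation matrix whose columns are the frame's x, y, z axes.
In Python, from station import env gives the robot as it stands.
- The arm moves only by the tool servo_tool, never from a script. Its argument "plan" is text: rows parted by semicolons, each of 5 numbers parted by spaces: the opening in per cent of the stroke, from 0 (shut) to 100 (fully open), then the shift along the tool's x, y, z in mm, then the turn about the tool's z in rad. In form: grip dx dy dz twist; .... A call has 1 to 8 rows; each row shifts and turns the commanded pose from where the row before left it, along the tool's axes as they then stand; what a row does not reach is not made up. A row lasts 1/10 s, in which the tool goes at most 50 mm and 8.59 degrees, less where a joint would pass 70% of its speed; a pose out of reach is approached as far as the arm can. A call with a gripper value outside its range is refused whole. The fingers move at their own pace and stop on an object; the grip force is fixed at half the most. Time passes only in rows, so rows that do not move let the fingers close. It gives the time, the measured TCP pose, the force, the opening and the grip force at its end, in the units of the state.
- env.state(): the state, without advancing time (a new reading comes with each control period).
- env.snapshot(name): name is "scene" or "side" or "wrist"; returns the picture (400x640x3 uint8, red, green, blue); there is no depth.
- env.camera_model(name): a dict with "fx", "fy", "cx", "cy" (pixels), "view" (4x4, takes a point from world to camera coordinates). Camera axes: x right, y down, z forward; pixel columns grow to the right and rows downward; lengths in m; the calibration is good to about 2 mm. The wrist camera is an equidistant fisheye: a pixel r from the principal point sees the ray r / f radians off the axis. A picture is of the moment at which its call begins: read the wrist's pose just before it. camera_model takes no time and is no camera call; for the wrist camera it gives the pose at the moment of the call.
- env.finish_job(): hands the job in; it is judged then, once.
The state is a dict: "time": time; "joints": joint angles; "dq": joint speeds; "joint_torque": joint torques, N m; "eef_pos": TCP position; "tcp_rot": TCP orientation; "contact_force": force on the tool from outside, world axes, zero at the start; "torque": the same for the moment, N m; "grip_width": finger opening in m; "grip_force": force on a finger pad.
Only numpy, scipy, OpenCV 4.12 (cv2) and the standard library are available. Lean on these libraries where they do the work, as an engineer would, in place of code of your own. Each camera call takes 0.05 s, during which the arm holds its last target. There are 200 camera calls.

### The job

Lay the fittings out on the bench in the order they will be screwed together: in front of the steel racking wand the sight glass and then the steel hose tail; in front of the brass filling tube the ball valve, upright with its lever pointing back over the tube, and then the brass hose tail. Each row runs straight on from its tube's open mouth, all lying level and mouth to mouth with about 15 mm between neighbours, the hose tails' barbs pointing away from the tube. Set the fittings down without dropping them, and leave the bung, gasket jar, torch and spanner where they are.

Things in the scene. Friction and masses are not known exactly. Their poses are not given: they have to be found in the camera images.
- sight_glass: Sight glass 110 mm long, 0.45 kg: clear glass tube in four thin tie rods (43 mm wide and high over the rods, along the middle 78 mm) between two steel octagonal ends 50 mm across flats resting on the bench. Same both ways round. Origin on its underside below its middle; x along the bore (25 mm up), z up.
- ball_valve: Steel ball valve 100 mm long, 0.75 kg: octagonal ends 50 mm across flats resting on the bench, body between 49 mm wide. A stem on top carries a lever, blue at its free end, along the bore at 62 to 70 mm height, 17 mm wide, tip 121 mm from the stem. Origin on the underside below the stem, midway between the ends (x = +50 and -50 mm); +x along the bore, the way the lever points; z up.
- steel_tail: Steel hose tail 91 mm long, 0.32 kg: octagonal collar 50 mm across flats, 26 mm long, on which it rests and balances, a short threaded end 37 mm across and at its other end a longer barbed spigot 41 mm across. Origin on the underside below the collar's middle; x along the bore (25 mm up): threaded mouth at +28 mm, barbed tip at -63 mm; z up.
- brass_tail: Brass hose tail: same shape, size and axes as the steel hose tail (threaded mouth at x = +28 mm, barbed tip at x = -63 mm, collar from x = -13 to +13 mm, 50 mm wide), but yellow brass, 0.34 kg.
- racking_wand: Steel racking wand: straight steel tube 36 mm across, fixed to the bench in two wooden saddle blocks, octagonal end nut (50 mm across) towards the robot; lies left or right. Origin on the bench below the open mouth, at the nut's face; +x runs along the tube away from the mouth (240 mm), bore 25 mm up; its row goes along -x.
- filling_tube: Brass filling tube with a brass elbow at its far end, fixed in two saddle blocks like the steel wand; same nut, heights and axes: origin on the bench below the open mouth, +x along the tube away from the mouth (277 mm); its row goes along -x.
- bung: Beige barrel bung, a cone 53 mm across at the top, 42 mm high, standing. To be left alone. Origin below its middle.
- gasket_jar: Low clear jar of gaskets with a red lid, 60 mm across, 46 mm high. To be left alone. Origin below its middle.
- torch: Green torch lying down, 120 mm long, 34 mm high. To be left alone. Origin on its underside near the middle.
- spanner: Steel spanner lying flat, 170 mm long. To be left alone. Origin on its underside.
Mind the look-alikes: they are no part of the job. Leave any pink look-alike of the sight_glass alone.

How it is judged:
By the outcome, as a careful person would: the job done as asked, in the order asked, and still so for the second after the job is handed in, with the robot touching nothing.
It also fails if it takes over 106 s, if anything falls off the work surface, if the arm or the gripper's body presses on something with over 40 N, if the wrist force passes 120 N, or if a joint passes its speed limit or range.

## Working session

There is one attempt and no reset: what is moved stays moved. The work goes in short steps, Python scripts to look and compute and a tool call to move; the robot and the scene stay as the last step left them, time stands still between calls to the robot, and variables do not carry over. Pictures are saved under pics/ and viewed, at most 14 in all, crops included, and the job is handed in when it is done.

Besides the shell and the picture viewer there is one more tool, called after "Emit:" in YAML: its name, and indented under it one key for each argument. servo_tool: Moves the arm, as the interface text tells. Its arguments: {"type":"object","properties":{"plan":{"type":"string"}},"required":["plan"]}

```bash
mkdir -p pics
cat > h.py <<'E'
from station import env
import numpy as np, cv2
def snap(n,f):
    im=env.snapshot(n); cv2.imwrite('pics/'+f,im[:,:,::-1]); return im
def w(n,u,v,z,m=None):
    m=m or env.camera_model(n); V=np.array(m['view']); R,t=V[:3,:3],V[:3,3]
    x,y=(u-m['cx'])/m['fx'],(v-m['cy'])/m['fy']
    if n=='wrist':
        r=np.hypot(x,y); s=np.sin(r)/r if r>0 else 1; d=np.array([x*s,y*s,np.cos(r)])
    else: d=np.array([x,y,1.])
    d=R.T@d; c=-R.T@t
    return c+d*(z-c[2])/d[2]
def px(n,p,m=None):
    m=m or env.camera_model(n); V=np.array(m['view']); c=V[:3,:3]@np.array(p)+V[:3,3]
    if n=='wrist':
        h=np.hypot(c[0],c[1]); a=np.arctan2(h,c[2]); return np.array([m['cx']+m['fx']*a*c[0]/h,m['cy']+m['fy']*a*c[1]/h])
    return np.array([m['cx']+m['fx']*c[0]/c[2],m['cy']+m['fy']*c[1]/c[2]])
E
python3 - <<'E'
from h import *
s=env.state(); print({k:np.round(v,3).tolist() for k,v in s.items()})
for n in ['scene','side','wrist']:
    snap(n,n+'0.png'); m=env.camera_model(n); print(n,{k:np.round(v,3).tolist() for k,v in m.items()})
E
```

```text
{'time': 0.0, 'joints': [76.662, 18.007, -2.756, 69.34, -0.001, 90.0], 'dq': [-0.097, -0.029, -0.095, -0.016, 0.022, 0.007], 'joint_torque': [-0.0, -53.96, 33.974, 0.019, 0.0, 0.0], 'eef_pos': [0.138, 0.583, 0.23], 'tcp_rot': [[-0.973, 0.231, -0.0], [0.231, 0.973, -0.002], [-0.0, -0.002, -1.0]], 'contact_force': [0.06, 0.482, -0.168], 'torque': [0.032, 0.0, -0.034], 'grip_force': 0.0, 'grip_width': 0.086}
scene {'fx': 439.602, 'fy': 439.602, 'cx': 325.262, 'cy': 203.921, 'view': [[-0.595, 0.803, -0.007, 0.379], [0.674, 0.495, -0.548, -0.385], [-0.437, -0.331, -0.836, 1.506], [0.0, 0.0, 0.0, 1.0]]}
side {'fx': 436.283, 'fy': 436.283, 'cx': 329.711, 'cy': 205.681, 'view': [[-0.984, -0.181, -0.001, 0.604], [-0.13, 0.707, -0.695, 0.104], [0.126, -0.683, -0.719, 1.28], [0.0, 0.0, 0.0, 1.0]]}
wrist {'fx': 309.707, 'fy': 309.707, 'cx': 318.905, 'cy': 203.071, 'view': [[0.229, 0.973, -0.002, -0.599], [0.94, -0.221, 0.26, -0.035], [0.252, -0.061, -0.966, 0.377], [0.0, 0.0, 0.0, 1.0]]}
```

View pics/scene0.png

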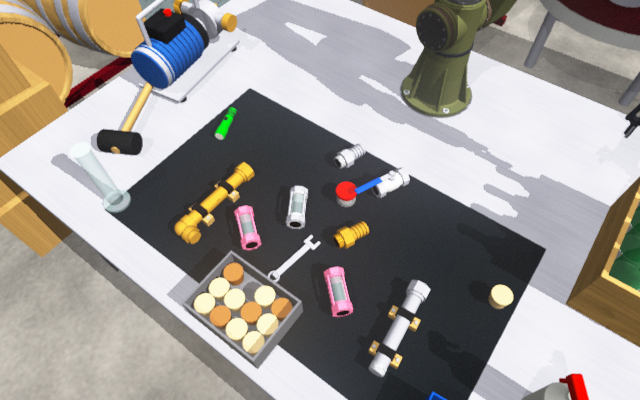

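View pics/side0.png

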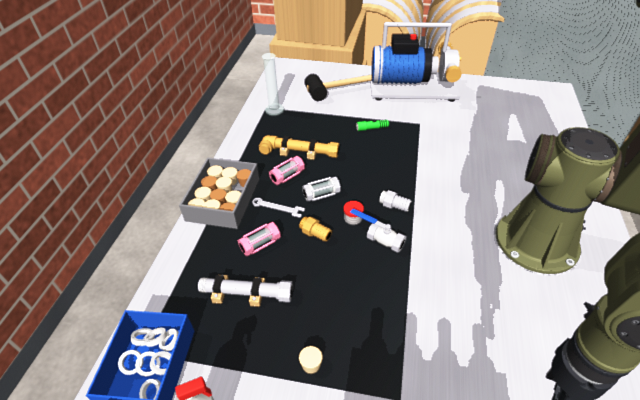

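Scene view: the steel wand's nut is at (418,292), the brass tube's mouth at (247,172), the clear sight glass at (297,207), pink look-alikes at (247,228) and (338,291), the ball valve at (390,182) with its blue lever reaching over the jar at (346,193), the steel tail at (350,155), the brass tail at (351,235), and the bung at (500,296). I'll take the clear or steel glass at (297,207), not the pink ones. Next, closer crops.

Run:
```python
import cv2,numpy as np
a=cv2.imread('pics/scene0.png')[135:335,235:435]
b=cv2.imread('pics/side0.png')[130:310,240:420]
def g(im,x0,y0,s):
    o=cv2.resize(im,None,fx=s,fy=s,interpolation=cv2.INTER_CUBIC)
    for k in range(0,im.shape[0],20):
        cv2.putText(o,str(y0+k),(0,k*s+4),0,.35,(0,255,255),1); cv2.putText(o,str(x0+k),(k*s,10),0,.35,(0,255,255),1)
        cv2.line(o,(0,k*s),(o.shape[1],k*s),(90,90,0),1); cv2.line(o,(k*s,0),(k*s,o.shape[0]),(90,90,0),1)
    return o
cv2.imwrite('pics/c1.png',g(a,235,135,3)); cv2.imwrite('pics/c2.png',g(b,240,130,3))
from h import *
for n,d in {'scene':dict(wandnut=(418,292),tubemouth=(247,172),glass=(297,207),valve=(390,182),stail=(350,155),btail=(351,235),bung=(500,296),jar=(346,195),torch=(226,124),elbow=(187,232),wandend=(378,368)),'side':dict(wandnut=(287,291),tubemouth=(334,149),glass=(321,188),valve=(385,236),stail=(395,201),btail=(315,230),bung=(310,360),jar=(353,212),torch=(372,125))}.items():
    for k,(u,v) in d.items(): print(n,k,w(n,u,v,.025).round(3))
```

```text
scene wandnut [0.68  0.317 0.025]
scene tubemouth [ 0.653 -0.274  0.025]
scene glass [ 0.661 -0.079  0.025]
scene valve [0.435 0.084 0.025]
scene stail [ 0.421 -0.067  0.025]
scene btail [0.646 0.093 0.025]
scene bung [0.57  0.484 0.025]
scene jar [0.548 0.008 0.025]
scene torch [ 0.549 -0.457  0.025]
scene elbow [ 0.899 -0.268  0.025]
scene wandend [0.89  0.335 0.025]
side wandnut [0.669 0.313 0.025]
side tubemouth [ 0.652 -0.286  0.025]
side glass [ 0.658 -0.082  0.025]
side valve [0.437 0.082 0.025]
side stail [ 0.419 -0.066  0.025]
side btail [0.641 0.096 0.025]
side bung [0.571 0.484 0.025]
side jar [0.542 0.004 0.025]
side torch [ 0.536 -0.453  0.025]
```

View pics/c1.png

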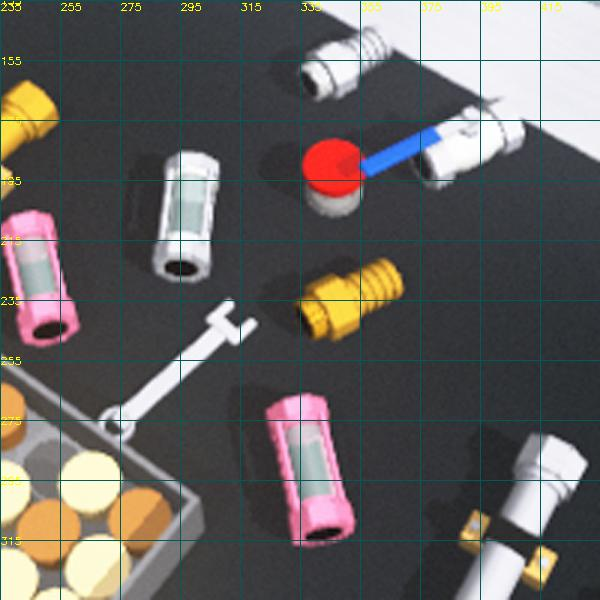

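View pics/c2.png

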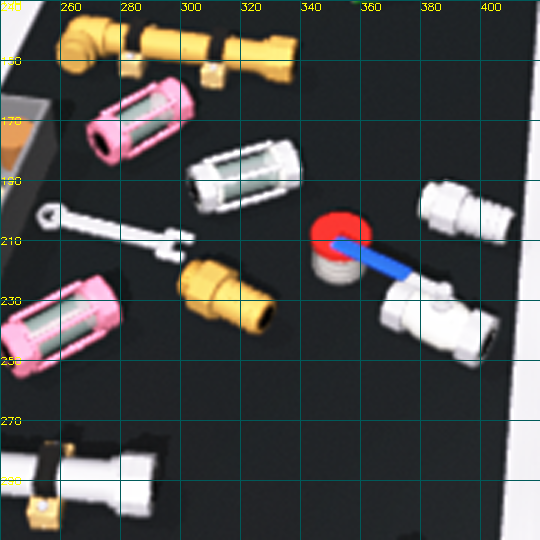

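Crops: clear glass spans (297,190)–(295,223), with pink look-alikes at (248,212)-(250,240) and (333,272)-(342,310). The brass tail has its thread at (339,242) and its barb at (365,228). The steel tail has its thread at (340,161) and its barb at (360,150). The valve lever points towards the jar. I'll go above the middle for a wrist view.

Emit:
servo_tool:
  plan: "100 0 0 0 -0.1165; 100 0 0 0 -0.1165; 100 -27 -30 0 0; 100 -27 -30 0 0; 100 -27 -30 0 0; 100 -27 -30 0 0; 100 -27 -30 0 0; 100 -27 -30 0 0"

```text
time: 0.95
eef_pos: [0.3012, 0.4024, 0.2311]
tcp_rot: [[-1.0, -0.0, -0.0], [-0.0, 1.0, -0.0], [0.0, -0.0, -1.0]]
contact_force: [0.6, -0.2, 0.5]
grip_width: 0.0854
grip_force: 0.0
```

Emit:
servo_tool:
  plan: "100 -27 -30 0 0; 100 -27 -30 0 0; 100 -27 -30 0 0; 100 -27 -30 0 0; 100 -27 -30 0 0; 100 -27 -30 0 0; 100 0 0 0 0; 100 0 0 0 0"

```text
time: 1.75
eef_pos: [0.4626, 0.2232, 0.2309]
tcp_rot: [[-1.0, 0.002, -0.001], [0.002, 1.0, -0.0], [0.001, -0.0, -1.0]]
contact_force: [0.4, -0.1, -0.6]
grip_width: 0.0855
grip_force: 0.0
```

Run:
```python
from h import *
m=env.camera_model('wrist'); im=snap('wrist','w1.png')
import json; json.dump({k:np.array(v).tolist() for k,v in m.items()},open('w1.json','w'))
o=cv2.resize(im[:,:,::-1],(800,500),interpolation=cv2.INTER_CUBIC)
cv2.imwrite('pics/w1b.png',o); s=env.state(); print(s['time'],s['eef_pos'],s['joints'],s['tcp_rot'])
```

```text
1.8 [0.46210206 0.22382954 0.2309912 ] [ 2.58253815e+01  8.70437583e+00 -1.45412839e+01  6.68018687e+01
  2.93135439e-02  2.58516996e+01] [[-9.99999424e-01  4.59597322e-04 -9.69554338e-04]
 [ 4.59501401e-04  9.99999890e-01  9.91538934e-05]
 [ 9.69599802e-04  9.87083247e-05 -9.99999525e-01]]
```

View pics/w1b.png

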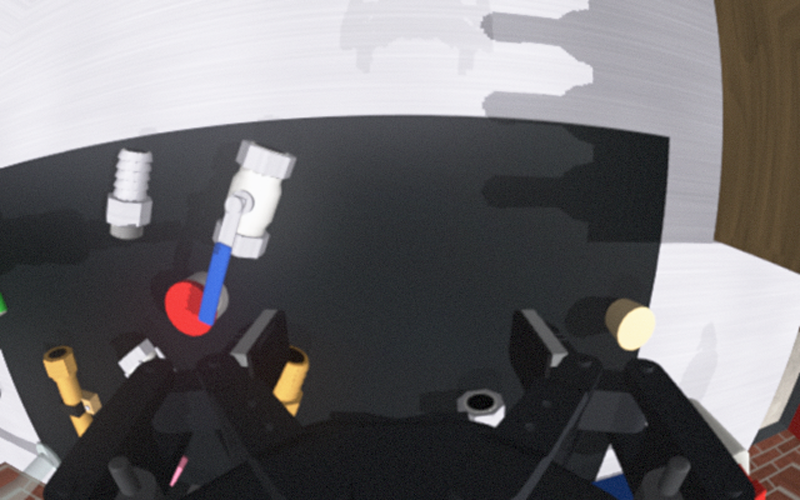

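Wrist view (800-wide picture): steel tail (130,195), valve (258,200), jar (195,305), brass tail mouth (295,357), wand mouth (482,402) and brass tube mouth (60,355). The camera looks towards the robot, so I'll move further out to see the rest.

Emit:
servo_tool:
  plan: "100 -33 -22 -7 0; 100 -33 -22 -7 0; 100 -33 -22 -7 0; 100 -33 -22 -7 0; 100 -33 -22 -7 0; 100 -33 -22 -7 0; 100 -33 -22 -7 0; 100 -33 -22 -7 0"

```text
time: 2.6
eef_pos: [0.7271, 0.0491, 0.2875]
tcp_rot: [[-1.0, -0.003, -0.0], [-0.003, 1.0, 0.0], [0.0, 0.0, -1.0]]
contact_force: [1.6, 0.2, 1.1]
grip_width: 0.0856
grip_force: 0.0
```

Emit:
servo_tool:
  plan: "100 0 0 0 0; 100 0 0 0 0"

```text
time: 2.8
eef_pos: [0.7264, 0.0491, 0.2861]
tcp_rot: [[-1.0, -0.001, -0.002], [-0.001, 1.0, 0.0], [0.002, 0.0, -1.0]]
contact_force: [-0.0, 0.1, 0.7]
grip_width: 0.0852
grip_force: 0.0
```

Run:
```python
from h import *
m=env.camera_model('wrist'); im=snap('wrist','w2.png')
import json; json.dump({k:np.array(v).tolist() for k,v in m.items()},open('w2.json','w'))
V=np.array(m['view']);print(-V[:3,:3].T@V[:3,3])
cv2.imwrite('pics/w2b.png',cv2.resize(im[:300,:,::-1],None,fx=1.25,fy=1.25,interpolation=cv2.INTER_CUBIC)); s=env.state(); print(s['time'],s['eef_pos'])
```

```text
[0.66187048 0.04863242 0.42778455]
2.85 [0.72579187 0.04952257 0.286615  ]
```

View pics/w2b.png

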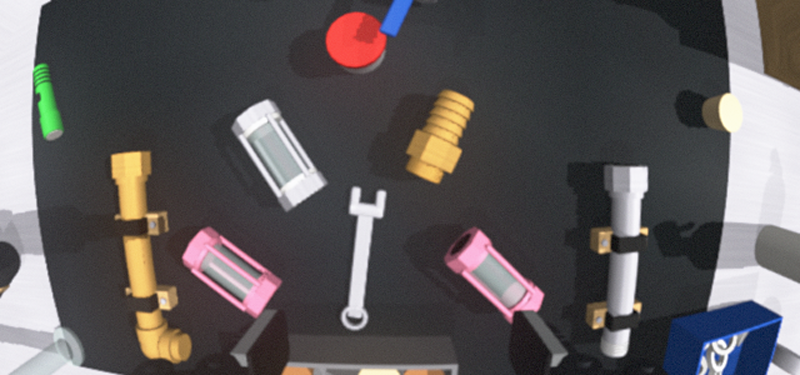

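Wrist view 2: glass (279,154), brass tail (441,137) with its thread at (428,175), brass tube mouth (131,155) and wand mouth (626,168). I'll zoom in for accurate corners.

```bash
cat > mont.py <<'E'
import cv2,numpy as np
def tile(f,cx,cy,s=4,W=66,H=72):
    x0,y0=cx-W//2,cy-H//2; im=cv2.imread(f)
    im=cv2.copyMakeBorder(im,80,80,80,80,cv2.BORDER_CONSTANT)[y0+80:y0+80+H,x0+80:x0+80+W]
    o=cv2.resize(im,None,fx=s,fy=s,interpolation=cv2.INTER_CUBIC)
    for x in range(-(-x0//10)*10,x0+W,10):
        cv2.line(o,((x-x0)*s,0),((x-x0)*s,H*s),(120,120,0),1); cv2.putText(o,str(x),((x-x0)*s,9),0,.33,(0,255,255),1)
    for y in range(-(-y0//10)*10,y0+H,10):
        cv2.line(o,(0,(y-y0)*s),(W*s,(y-y0)*s),(120,120,0),1); cv2.putText(o,str(y),(0,(y-y0)*s),0,.33,(0,255,255),1)
    return o
def mont(name,L,**k):
    t=[tile(*a,**k) for a in L]; cv2.imwrite(name,np.vstack([np.hstack(t[:3]),np.hstack(t[3:])]) if len(t)>3 else np.hstack(t))
E
python3 -c "
from mont import *
a='pics/w2.png';b='pics/w1.png'
mont('pics/m1.png',[(a,223,124),(a,352,110),(a,110,150),(a,502,160),(b,206,160),(b,104,155)])"
```

```text
(no output)
```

View pics/m1.png

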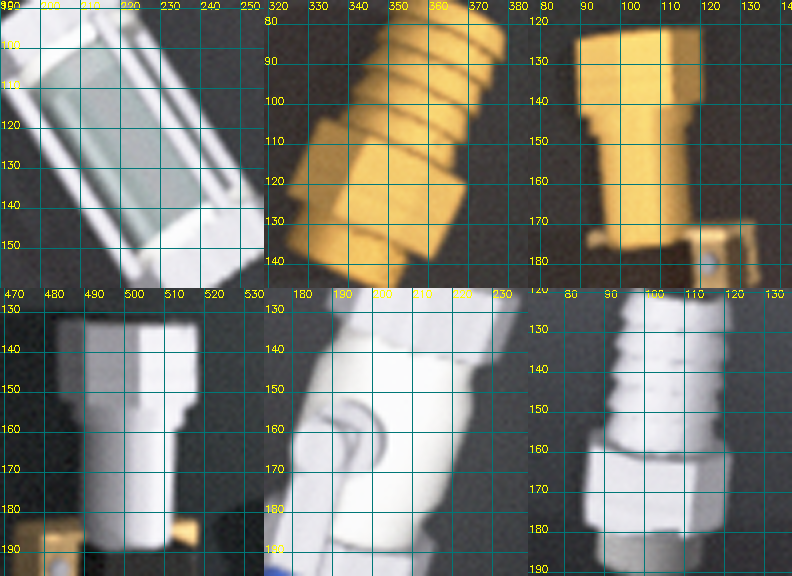

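```bash
cat > fit.py <<'E'
from h import *
import json
from scipy.optimize import minimize
def prism(x0,x1,w,n=8,zc=.025):
    a=np.pi/n+2*np.pi*np.arange(n)/n; r=w/2/np.cos(np.pi/n)
    return np.array([[x,r*np.sin(t),zc+r*np.cos(t)] for x in (x0,x1) for t in a])
def box(x0,x1,w,z0,z1): return np.array([[x,y,z] for x in (x0,x1) for y in (-w/2,w/2) for z in (z0,z1)])
tail=[prism(-.013,.013,.05),prism(.013,.028,.037,24),prism(-.063,-.013,.041,24)]
glass=[prism(-.055,-.039,.05),prism(.039,.055,.05),box(-.04,.04,.043,.0035,.0465)]
valve=[prism(-.05,-.032,.05),prism(.032,.05,.05),prism(-.034,.034,.049,24),box(-.009,.121,.017,.062,.070),prism(-.002,.002,.02,8,.055)]
def tube(L): return [prism(0,L,.05),prism(L,.2,.036,24)]
S=4
def render(n,m,parts,p,roi):
    x,y,a=p; R=np.array([[np.cos(a),-np.sin(a),0],[np.sin(a),np.cos(a),0],[0,0,1]])
    x0,y0,x1,y1=roi; o=np.zeros(((y1-y0)*S,(x1-x0)*S),np.uint8)
    for P in parts:
        q=np.array([px(n,R@v+[x,y,0],m) for v in P]); q=((q+.5-[x0,y0])*S-.5)
        h=cv2.convexHull((q*16).astype(np.int32).reshape(-1,1,2)); cv2.fillPoly(o,[h],255,shift=4)
    return cv2.resize(o,(x1-x0,y1-y0),interpolation=cv2.INTER_AREA)/255.
def fit(n,m,im,parts,p0,roi,thr=75):
    x0,y0,x1,y1=roi; g=im[y0:y1,x0:x1].max(2).astype(float); t=np.clip((g-thr+20)/40,0,1)
    b=lambda z:cv2.GaussianBlur(z,(0,0),1.5)
    T=b(t); f=lambda q:((b(render(n,m,parts,[q[0]/1000,q[1]/1000,q[2]/50],roi))-T)**2).sum()
    q=np.array([p0[0]*1000,p0[1]*1000,np.radians(p0[2])*50]); 
    for k in (15,4): 
        r=minimize(f,q,method='Nelder-Mead',options=dict(initial_simplex=np.vstack([q,q+np.eye(3)*k]),xatol=.05,fatol=.01)); q=r.x
    return [round(q[0],1),round(q[1],1),round(np.degrees(q[2]/50),1)],round(r.fun/t.sum(),4)
E
cat > run1.py <<'E'
from fit import *
I={k:cv2.imread('pics/%s.png'%k)[:,:,::-1] for k in('w1','w2','scene0','side0')}
M={k:json.load(open(k+'.json')) for k in('w1','w2')}
for nm,k,n,P,p0,roi in [
 ('glass','w2','wrist',glass,(.66,-.08,33),(175,70,275,178)),
 ('btail','w2','wrist',tail,(.645,.095,-25),(310,60,395,155)),
 ('stail','w1','wrist',tail,(.42,-.066,-10),(75,112,135,200)),
 ('valve','w1','wrist',valve,(.435,.083,-30),(160,102,250,208)),
 *[('tube%d'%L,'w2','wrist',tube(L/1000),(.65,-.28,0),(85,105,140,167)) for L in(28,32,36)],
 *[('wand%d'%L,'w2','wrist',tube(L/1000),(.67,.315,0),(470,115,530,178)) for L in(28,32,36)],
 ('glass','scene0','scene',glass,(.66,-.08,33),(278,178,316,236)),
 ('glass','side0','side',glass,(.66,-.08,33),(298,170,346,207)),
 ('btail','scene0','scene',tail,(.645,.095,-25),(328,214,376,254)),
 ('btail','side0','side',tail,(.645,.095,-25),(296,210,336,246)),
 ('stail','scene0','scene',tail,(.42,-.066,-10),(330,140,368,170)),
 ('valve','scene0','scene',valve,(.435,.083,-30),(370,163,412,202)),
 ('valve','side0','side',valve,(.435,.083,-30),(364,212,409,255)),
 ]: print(nm,k,*fit(n,M.get(k) or env.camera_model(n),I[k],P,p0,roi))
E
python3 run1.py
```

```text
glass w2 [np.float64(660.5), np.float64(-78.5), np.float64(32.8)] 0.0903
btail w2 [np.float64(659.8), np.float64(84.1), np.float64(-24.4)] 0.0584
stail w1 [np.float64(437.8), np.float64(-70.2), np.float64(-17.0)] 0.1797
valve w1 [np.float64(431.4), np.float64(86.6), np.float64(-22.6)] 0.242
tube28 w2 [np.float64(640.8), np.float64(-279.3), np.float64(-5.0)] 0.0328
tube32 w2 [np.float64(640.3), np.float64(-279.5), np.float64(-4.6)] 0.0245
tube36 w2 [np.float64(639.7), np.float64(-280.8), np.float64(-2.8)] 0.0207
wand28 w2 [np.float64(663.1), np.float64(314.9), np.float64(7.3)] 0.0209
wand32 w2 [np.float64(662.3), np.float64(314.7), np.float64(7.1)] 0.0202
wand36 w2 [np.float64(661.7), np.float64(315.6), np.float64(5.5)] 0.0242
glass scene0 [np.float64(659.0), np.float64(-80.2), np.float64(32.1)] 0.0603
glass side0 [np.float64(655.6), np.float64(-81.9), np.float64(32.0)] 0.023
btail scene0 [np.float64(658.0), np.float64(85.0), np.float64(-22.2)] 0.0242
btail side0 [np.float64(661.6), np.float64(81.0), np.float64(-24.8)] 0.0541
stail scene0 [np.float64(429.4), np.float64(-68.9), np.float64(-10.8)] 0.1658
valve scene0 [np.float64(418.6), np.float64(88.1), np.float64(-19.8)] 0.1477
valve side0 [np.float64(435.6), np.float64(82.9), np.float64(-23.1)] 0.0067
```

```bash
cat > run2.py <<'E'
from fit import *
im=cv2.imread('pics/w2.png')[:,:,::-1]; m=json.load(open('w2.json'))
import fit as F
def go(nm,L,p0,roi,keep,end):
    x0,y0,x1,y1=roi; k=np.zeros((y1-y0,1))
    for a,b in keep:k[a-y0:b-y0]=1
    g=im[y0:y1,x0:x1].max(2).astype(float); t=np.clip((g-55)/40,0,1)
    b=lambda z:cv2.GaussianBlur(z,(0,0),1.2)
    f=lambda q:((b(render('wrist',m,[prism(0,q[3]/1000,.05),prism(q[3]/1000,end,.036,24)],[q[0]/1000,q[1]/1000,q[2]/100],roi))-b(t))**2*k).sum()
    q=np.array([p0[0],p0[1],0,L])
    for s in (10,3):
        r=minimize(f,q,method='Nelder-Mead',options=dict(initial_simplex=np.vstack([q,q+np.eye(4)*s]),xatol=.05,fatol=.01,maxiter=800)); q=r.x
    print(nm,q.round(1),'yaw',np.degrees(q[2]/100).round(2),r.fun/t.sum())
go('tube',33,(640,-280),(80,105,150,225),[(105,167),(193,224)],.25)
go('wand',33,(662,315),(465,115,535,285),[(115,179),(205,239),(264,285)],.24)
E
python3 run2.py
```

```text
tube [ 639.2 -280.3   -6.    38.8] yaw -3.46 0.052266822997538015
wand [662.7 316.6   9.5  31. ] yaw 5.46 0.021687762619969804
```

Emit:
servo_tool:
  plan: "100 22.5 -42.7 0 0; 100 22.5 -42.7 0 0; 100 22.5 -42.7 0 0; 100 0 0 40 -0.142; 100 0 0 40 -0.142; 100 0 0 40 -0.142; 100 0 0 40 -0.142; 100 0 0 0 0"

```text
time: 3.65
eef_pos: [0.6534, -0.0778, 0.1219]
tcp_rot: [[-0.842, -0.54, -0.01], [-0.54, 0.842, 0.002], [0.008, 0.007, -1.0]]
contact_force: [-1.5, 1.0, -0.4]
grip_width: 0.0854
grip_force: 0.0
```

Run:
```python
from h import *
import mont
m=env.camera_model('wrist');im=snap('wrist','w3.png'); s=env.state(); print(s['time'],s['eef_pos'],s['tcp_rot'])
# predicted ends of the glass
for d in(-55,0,55):
  for y in(-25,25):
    a=np.radians(32.5); print(d,y,px('wrist',[.6585+(d*np.cos(a)-y*np.sin(a))/1000,-.08+(d*np.sin(a)+y*np.cos(a))/1000,.025],m).round(0))
```

```text
3.7 [ 0.65566967 -0.07823003  0.12538999] [[-8.43409384e-01 -5.37238769e-01 -5.92586947e-03]
 [-5.37252814e-01  8.43420693e-01  9.73678925e-04]
 [ 4.47490287e-03  4.00489999e-03 -9.99981968e-01]]
-55 -25 [281. 140.]
-55 25 [346. 140.]
0 -25 [282. 209.]
0 25 [344. 209.]
55 -25 [284. 270.]
55 25 [342. 271.]
```

View pics/w3.png

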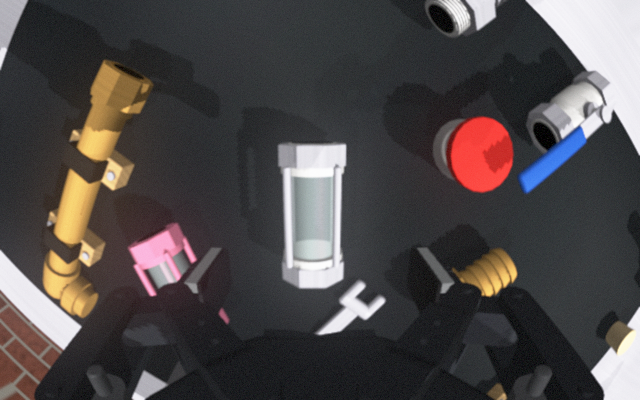

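The glass is clear (not pink) and centred at (312,210), lined up with the fingers. The spanner and pink glass are clear of them. I'll descend and grip.

Emit:
servo_tool:
  plan: "100 0 0 36 0; 100 0 0 36 0; 100 0 0 36 0; 100 0 0 11 0; 100 0 0 0 0; 0 0 0 0 0; 0 0 0 0 0; 0 0 0 0 0"

```text
time: 4.5
eef_pos: [0.6605, -0.08, 0.0105]
tcp_rot: [[-0.843, -0.538, 0.003], [-0.538, 0.843, 0.0], [-0.003, -0.001, -1.0]]
contact_force: [-4.1, 7.4, 5.7]
grip_width: 0.0437
grip_force: 4.4
```

Emit:
servo_tool:
  plan: "0 0 0 0 0; 0 0 0 0 0; 0 0 0 0 0; 0 0 0 0 0"

```text
time: 4.9
eef_pos: [0.6604, -0.0799, 0.0106]
tcp_rot: [[-0.843, -0.538, 0.003], [-0.538, 0.843, 0.001], [-0.003, -0.001, -1.0]]
contact_force: [-1.4, 1.4, 7.2]
grip_width: 0.0422
grip_force: 62.4
```

Emit:
servo_tool:
  plan: "0 0 0 -30 0; 0 0 0 -30 0.118; 0 0 0 -30 0.118; 0 0 0 -30 0.118; 0 0 0 0 0.118; 0 3.1 43.8 0 0; 0 3.1 43.8 0 0; 0 3.1 43.8 0 0"

```text
time: 5.7
eef_pos: [0.6363, 0.0505, 0.1282]
tcp_rot: [[-0.996, -0.094, -0.001], [-0.094, 0.996, 0.0], [0.001, 0.0, -1.0]]
contact_force: [0.6, 0.7, -5.0]
grip_width: 0.042
grip_force: 63.5
```

Emit:
servo_tool:
  plan: "0 3.1 43.8 0 0; 0 3.1 43.8 0 0; 0 3.1 43.8 0 0; 0 3.1 43.8 0 0; 0 3.1 43.8 0 0; 0 3.1 43.4 0 0; 0 0 0 0 0; 0 0 0 0 0"

```text
time: 6.5
eef_pos: [0.5926, 0.3099, 0.1279]
tcp_rot: [[-0.995, -0.098, -0.001], [-0.098, 0.995, -0.001], [0.001, -0.001, -1.0]]
contact_force: [0.4, -0.4, -5.4]
grip_width: 0.0422
grip_force: 64.1
```

Emit:
servo_tool:
  plan: "0 0 0 30 0; 0 0 0 30 0; 0 0 0 30 0; 0 0 0 10 0; 0 0 0 0 0"

```text
time: 7.0
eef_pos: [0.5921, 0.307, 0.0265]
tcp_rot: [[-0.996, -0.094, -0.004], [-0.094, 0.996, -0.002], [0.004, -0.002, -1.0]]
contact_force: [0.0, 1.2, -4.7]
grip_width: 0.0424
grip_force: 63.8
```

```bash
cat > look.py <<'E'
import sys
from h import *
import json
k=sys.argv[1]; m=env.camera_model('wrist'); im=snap('wrist',k+'.png'); s=env.state()
json.dump({a:np.array(v).tolist() for a,v in m.items()},open(k+'.json','w'))
a=snap('scene',k+'s.png'); b=snap('side',k+'d.png')
r=s['tcp_rot']; print(s['time'],s['eef_pos'].round(4),np.degrees(np.arctan2(r[1][0],r[0][0])).round(2),s['grip_width'],s['grip_force'],np.round(s['contact_force'],1))
E
python3 look.py g1; python3 -c "
import cv2,numpy as np
a=cv2.imread('pics/g1.png');b=cv2.imread('pics/g1s.png')[230:390,320:520];c=cv2.imread('pics/g1d.png')[230:390,180:380]
cv2.imwrite('pics/g1m.png',np.vstack([cv2.resize(a[:250,70:570],(800,400)),np.hstack([cv2.resize(x[:100],(400,200),interpolation=2) for x in(b,c)])]))"
```

```text
7.05 [0.5934 0.308  0.0283] -174.56 0.04234843454023931 63.80160212516785 [-0.4 -0.7 -4.8]
```

View pics/g1m.png

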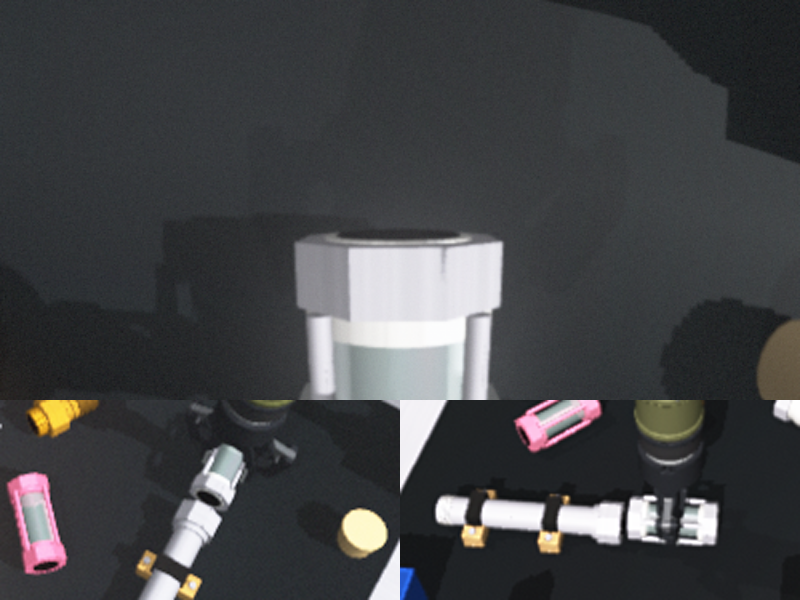

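The glass is in line with the wand; the gap looks slightly small. I'll set it down, back off and measure.

Emit:
servo_tool:
  plan: "0 0 0 10 0; 0 0 0 6 0; 0 0 0 3 0; 0 0 0 0 0; 80 0 0 0 0; 80 0 0 0 0; 80 0 0 0 0; 80 0 0 0 0"

```text
time: 7.95
eef_pos: [0.5937, 0.3093, 0.0094]
tcp_rot: [[-0.995, -0.096, 0.0], [-0.096, 0.995, 0.0], [-0.0, 0.0, -1.0]]
contact_force: [-0.2, -0.1, 0.4]
grip_width: 0.0681
grip_force: 0.0
```

Emit:
servo_tool:
  plan: "100 0 0 -40 0; 100 0 0 -45 0; 100 0 0 -45 0; 100 -45 0 -45 0; 100 -45 0 -45 0; 100 0 0 0 0; 100 0 0 0 0"

```text
time: 8.65
eef_pos: [0.6651, 0.3162, 0.2106]
tcp_rot: [[-0.995, -0.095, 0.002], [-0.095, 0.995, 0.001], [-0.002, 0.001, -1.0]]
contact_force: [-0.3, 0.3, 0.1]
grip_width: 0.0851
grip_force: 0.0
```

```bash
python3 look.py g2
cat > run3.py <<'E'
from fit import *
im=cv2.imread('pics/g2.png')[:,:,::-1]; m=json.load(open('g2.json'))
c=px('wrist',[.593,.309,.025],m);n=px('wrist',[.6625,.316,.025],m);print(c,n)
x0,y0,x1,y1=int(c[0]-50),int(c[1]-90),int(c[0]+50),int(n[1]+35)
cv2.imwrite('pics/g2c.png',cv2.resize(im[max(y0,0):y1,x0:x1,::-1],None,fx=3,fy=3,interpolation=2)); print(x0,y0,x1,y1)
roi=(x0,max(y0,0),x1,y1)
g=im[roi[1]:y1,x0:x1].max(2).astype(float); t=np.clip((g-55)/40,0,1); b=lambda z:cv2.GaussianBlur(z,(0,0),1.2)
def f(q): return ((b(np.maximum(render('wrist',m,glass,[q[0]/1000,q[1]/1000,q[2]/50],roi),render('wrist',m,tube(.033),[q[3]/1000,q[4]/1000,q[5]/50],roi)))-b(t))**2).sum()
q=np.array([593,309,5,662,316,5.])
for s in(5,2):
    r=minimize(f,q,method='Nelder-Mead',options=dict(initial_simplex=np.vstack([q,q+np.eye(6)*s]),xatol=.03,fatol=.01,maxiter=1500)); q=r.x
print(q[:2].round(1),np.degrees(q[2]/50),q[3:5].round(1),np.degrees(q[5]/50),r.fun/t.sum())
S0=cv2.imread('pics/g2d.png')[:,:,::-1]
print('side glass',fit('side',env.camera_model('side'),S0,glass,(.593,.309,5.5),(292,262,350,322)))
E
python3 run3.py
```

```text
8.7 [0.6633 0.3156 0.2089] -174.5 0.08556751551386797 0.0 [ 0.9  1.1 -0.8]
[319.08948732 114.29804257] [319.31029124 179.74663663]
269 24 369 214
[593.6 309.2] 5.768198674006923 [661.9 313.7] 5.830380444062603 0.1068990827921126
side glass ([np.float64(592.3), np.float64(308.4), np.float64(5.0)], np.float64(0.0079))
```

View pics/g2c.png

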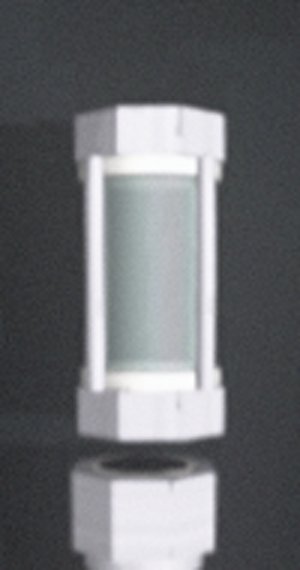

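```bash
cat > run4.py <<'E'
from fit import *
def go(nm,n,k,m,L,p0,a0,roi,bad,end,axis):
    im=cv2.imread(k)[:,:,::-1]; x0,y0,x1,y1=roi; w_=np.ones((y1-y0,x1-x0))
    for s in bad:
        a,b=s
        if axis: w_[:,a-x0:b-x0]=0
        else: w_[a-y0:b-y0]=0
    g=im[y0:y1,x0:x1].max(2).astype(float); t=np.clip((g-55)/40,0,1)
    b=lambda z:cv2.GaussianBlur(z,(0,0),1.2)
    f=lambda q:((b(render(n,m,[prism(0,q[3]/1000,.05),prism(q[3]/1000,end,.036,24)],[q[0]/1000,q[1]/1000,q[2]/100],roi))-b(t))**2*w_).sum()
    q=np.array([p0[0],p0[1],np.radians(a0)*100,L])
    for s in (10,3):
        r=minimize(f,q,method='Nelder-Mead',options=dict(initial_simplex=np.vstack([q,q+np.eye(4)*s]),xatol=.05,fatol=.01,maxiter=800)); q=r.x
    print(nm,n,q.round(1),'yaw',np.degrees(q[2]/100).round(2),'far',(q[:2]+240*np.array([np.cos(q[2]/100),np.sin(q[2]/100)])).round(1),(r.fun/t.sum()).round(3))
if __name__=='__main__':
    E=env.camera_model; D='pics/side0.png';C='pics/scene0.png'
    go('wand','side',D,E('side'),33,(662,315),5,(190,265,305,312),[(207,229),(245,266)],.24,1)
    go('wand','scene',C,E('scene'),33,(662,315),5,(362,270,440,385),[(300,331),(338,368)],.24,0)
    go('tube','side',D,E('side'),33,(640,-280),-3,(284,128,346,168),[(284,293),(300,319)],.25,1)
    go('tube','scene',C,E('scene'),33,(640,-280),-3,(203,155,262,215),[(176,195),(204,215)],.2,0)
E
python3 run4.py
```

```text
wand side [662.1 313.1   9.3  30.7] yaw 5.32 far [901.1 335.4] 0.002
wand scene [662.3 313.1   9.9  30.6] yaw 5.68 far [901.1 336.8] 0.003
tube side [ 6.411e+02 -2.841e+02 -5.000e-01  3.150e+01] yaw -0.27 far [ 881.1 -285.2] 0.089
tube scene [ 639.6 -281.7   -1.5   35.6] yaw -0.88 far [ 879.6 -285.4] 0.051
```

The gap is about 14 mm, but the glass sits 2 mm left of the wand's line: the fixed cameras both give the wand at (662,313) with yaw 5.5°. I'll nudge it by regrasping.

Emit:
servo_tool:
  plan: "100 35.4 -1 25 0; 100 35.4 -1 25 0; 100 0 0 40 0; 100 0 0 40 0; 100 0 0 40 0; 100 0 0 30 0; 100 0 0 0 0; 0 0 0 0 0"

```text
time: 9.6
eef_pos: [0.5918, 0.3065, 0.0094]
tcp_rot: [[-0.995, -0.096, -0.003], [-0.096, 0.995, -0.001], [0.003, -0.001, -1.0]]
contact_force: [-0.3, 0.3, -0.5]
grip_width: 0.0734
grip_force: 0.0
```

Emit:
servo_tool:
  plan: "0 0 0 0 0; 0 0 0 0 0; 0 0 0 0 0; 80 0 0 0 0; 80 0 0 0 0; 80 0 0 0 0; 100 0 0 -40 0; 100 0 0 -40 0"

```text
time: 10.4
eef_pos: [0.592, 0.3062, 0.0891]
tcp_rot: [[-0.995, -0.096, -0.004], [-0.096, 0.995, -0.002], [0.004, -0.002, -1.0]]
contact_force: [0.5, 0.4, -0.5]
grip_width: 0.0853
grip_force: 0.0
```

Emit:
servo_tool:
  plan: "100 0 0 -45 0; 100 13 -42.8 -18 0; 100 13 -42.8 -18 0; 100 13 -42.8 -18 0; 100 13 -42.8 -18 0; 100 13 -42.8 -18 0; 100 13 -42.8 -18 0; 100 13 -42.8 -18 0"

```text
time: 11.2
eef_pos: [0.531, -0.0016, 0.2617]
tcp_rot: [[-0.995, -0.096, 0.0], [-0.096, 0.995, -0.0], [-0.0, -0.0, -1.0]]
contact_force: [0.6, -0.5, -1.0]
grip_width: 0.0854
grip_force: 0.0
```

Emit:
servo_tool:
  plan: "100 0 0 0 0; 100 0 0 0 0"

```text
time: 11.4
eef_pos: [0.5319, -0.0007, 0.2615]
tcp_rot: [[-0.996, -0.094, 0.001], [-0.094, 0.996, 0.0], [-0.001, 0.0, -1.0]]
contact_force: [0.6, 1.0, 0.7]
grip_width: 0.0853
grip_force: 0.0
```

```bash
python3 look.py v1
python3 - <<'E'
from fit import *
im=cv2.imread('pics/v1.png')[:,:,::-1]; m=json.load(open('v1.json'))
for n,p in dict(stail=(.43,-.069),valve=(.433,.086),btail=(.66,.084),tube=(.64,-.28)).items(): print(n,px('wrist',[*p,.025],m).round())
cv2.imwrite('pics/v1b.png',im[:300,:,::-1])
E
python3 - <<'E'
import os;os.chdir('.')
from fit import *
D=cv2.imread('pics/v1d.png')[:,:,::-1]
print('glass side',fit('side',env.camera_model('side'),D,glass,(.593,.307,5.5),(294,262,350,322)))
E
```

```text
11.45 [5.317e-01 2.000e-04 2.608e-01] -174.53 0.08556425024313515 0.0 [ 0.2  0.6 -1.5]
stail [271.  87.]
valve [397. 103.]
btail [371. 272.]
tube [127. 231.]
glass side ([np.float64(592.0), np.float64(307.3), np.float64(5.5)], np.float64(0.0081))
```

View pics/v1b.png

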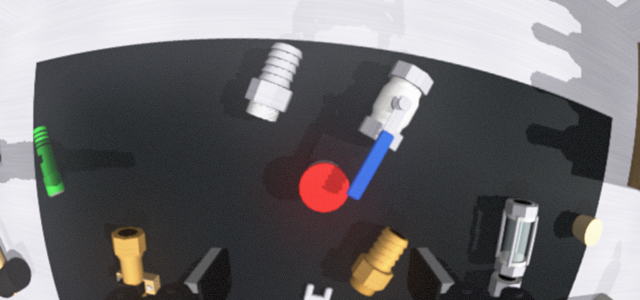

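```bash
cat > run5.py <<'E'
from fit import *
im=cv2.imread('pics/v1.png')[:,:,::-1].copy(); m=json.load(open('v1.json'))
im2=im.copy(); red=(im[:,:,0]>120)&(im[:,:,1]<80); im2[red]=0
print('stail',fit('wrist',m,im,tail,(.435,-.068,-17),(238,48,310,132)))
print('valve',fit('wrist',m,im2,valve,(.433,.086,-27),(347,57,450,160)))
E=env.camera_model('side'); D=cv2.imread('pics/side0.png')[:,:,::-1]
print('stail side',fit('side',E,D,tail,(.435,-.068,-17),(372,182,411,220)))
print('valve side',fit('side',E,D,valve,(.433,.086,-27),(366,212,407,255)))
E
python3 run5.py
```

```text
stail ([np.float64(440.5), np.float64(-70.5), np.float64(-17.4)], np.float64(0.1068))
valve ([np.float64(434.9), np.float64(85.2), np.float64(-23.0)], np.float64(0.1096))
stail side ([np.float64(438.3), np.float64(-72.6), np.float64(-17.4)], np.float64(0.0148))
valve side ([np.float64(436.0), np.float64(82.2), np.float64(-21.9)], np.float64(0.0069))
```

Emit:
servo_tool:
  plan: "100 32.8 -20.9 25 0; 100 32.8 -20.9 25 0; 100 32.7 -20.9 25 0; 100 0 0 40 0.1333; 100 0 0 40 0.1333; 100 0 0 30 0.1333; 100 0 0 0 0; 100 0 0 0 0"

```text
time: 12.35
eef_pos: [0.4396, -0.0708, 0.0759]
tcp_rot: [[-0.956, 0.294, -0.002], [0.294, 0.956, 0.0], [0.002, -0.0, -1.0]]
contact_force: [-0.0, -0.3, 1.4]
grip_width: 0.0855
grip_force: 0.0
```

```bash
python3 look.py t1
python3 - <<'E'
from h import *
im=cv2.imread('pics/t1.png'); import json; m=json.load(open('t1.json'))
a=np.radians(-17.4)
for x in(-.013,.013):
  for y in(-.025,.025):
    q=px('wrist',[.4393+x*np.cos(a)-y*np.sin(a),-.0715+x*np.sin(a)+y*np.cos(a),.025],m); cv2.circle(im,tuple(int(v) for v in q),2,(0,0,255),-1)
cv2.imwrite('pics/t1b.png',im)
E
```

```text
12.4 [ 0.4407 -0.0711  0.0769] 162.83 0.0856364332664258 0.0 [-0.3  0.6  0. ]
```

View pics/t1b.png

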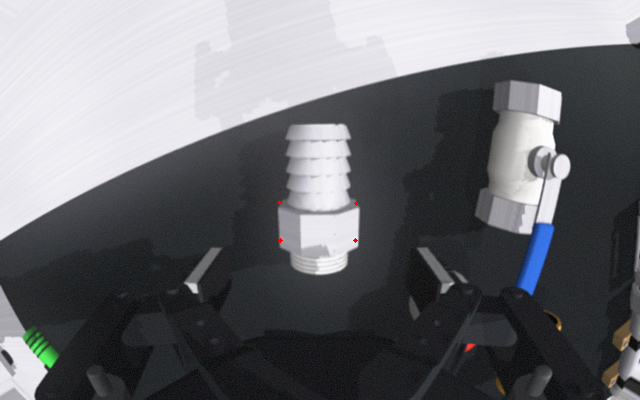

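The steel tail's collar at (318,225) is within about 2 mm of the prediction and between the fingers. Gripping.

Emit:
servo_tool:
  plan: "100 0 0 35 0; 100 0 0 21 0; 100 0 0 10 0; 100 0 0 0 0; 0 0 0 0 0; 0 0 0 0 0; 0 0 0 0 0; 0 0 0 0 0"

```text
time: 13.3
eef_pos: [0.4412, -0.0718, 0.0115]
tcp_rot: [[-0.954, 0.299, 0.002], [0.299, 0.954, -0.0], [-0.002, 0.001, -1.0]]
contact_force: [-1.0, 0.8, 6.9]
grip_width: 0.049
grip_force: 61.7
```

Emit:
servo_tool:
  plan: "0 0 0 0 0; 0 0 0 0 0; 0 0 0 0 0; 0 0 0 -40 0; 0 0 0 -40 0; 0 0 0 -40 0; 0 0 0 0 0"

```text
time: 14.0
eef_pos: [0.4439, -0.0724, 0.1355]
tcp_rot: [[-0.954, 0.299, 0.009], [0.299, 0.954, -0.002], [-0.01, 0.001, -1.0]]
contact_force: [1.4, -0.6, -2.8]
grip_width: 0.0488
grip_force: 66.0
```

Emit:
servo_tool:
  plan: "0 0 0 0 -0.1333; 0 0 0 0 -0.1333; 0 0 0 0 -0.1333; 0 -10.1 40.2 0 0; 0 -10.1 40.2 0 0; 0 -10.1 40.2 0 0; 0 -10.1 40.2 0 0; 0 -10.1 40.2 0 0"

```text
time: 14.8
eef_pos: [0.4703, 0.1347, 0.1293]
tcp_rot: [[-0.995, -0.096, -0.001], [-0.096, 0.995, -0.0], [0.001, -0.0, -1.0]]
contact_force: [0.5, -0.4, -4.5]
grip_width: 0.0488
grip_force: 65.8
```

Emit:
servo_tool:
  plan: "0 -10.1 40.2 0 0; 0 -10.1 40.2 0 0; 0 -10.1 40.2 0 0; 0 -10.1 40.2 0 0; 0 0 0 0 0; 0 0 0 35 0; 0 0 0 35 0; 0 0 0 30 0"

```text
time: 15.6
eef_pos: [0.4945, 0.2962, 0.0277]
tcp_rot: [[-0.995, -0.096, -0.002], [-0.096, 0.995, -0.001], [0.002, -0.001, -1.0]]
contact_force: [-0.2, 0.3, -3.5]
grip_width: 0.0485
grip_force: 65.8
```

Emit:
servo_tool:
  plan: "0 0 0 0 0; 0 0 0 0 0"

```text
time: 15.8
eef_pos: [0.4949, 0.2963, 0.0296]
tcp_rot: [[-0.995, -0.096, -0.002], [-0.096, 0.995, -0.001], [0.002, -0.001, -1.0]]
contact_force: [-0.1, 0.4, -3.1]
grip_width: 0.0489
grip_force: 65.6
```

```bash
python3 look.py t2
python3 - <<'E'
from fit import *
D=cv2.imread('pics/t2d.png')[:,:,::-1]
z=env.state()['eef_pos'][2]-.0115
T=[p+[0,0,z] for p in tail]
print(z,fit('side',env.camera_model('side'),D,T,(.495,.2973,5.5),(330,255,385,320)))
E
```

```text
15.85 [0.4961 0.2971 0.0309] -174.5 0.04909328643056461 65.64962267875671 [-0.3 -1.  -2.7]
0.020451828424484144 ([np.float64(492.4), np.float64(297.6), np.float64(6.2)], np.float64(0.3281))
```

Emit:
servo_tool:
  plan: "0 0 0 10 0; 0 0 0 6 0; 0 0 0 3 0; 0 0 0 0 0; 0 0 0 0 0; 80 0 0 0 0; 80 0 0 0 0; 80 0 0 0 0"

```text
time: 16.75
eef_pos: [0.4959, 0.2973, 0.011]
tcp_rot: [[-0.995, -0.096, 0.0], [-0.096, 0.995, 0.0], [-0.0, 0.0, -1.0]]
contact_force: [-0.1, 0.2, -0.0]
grip_width: 0.0682
grip_force: 0.0
```

Emit:
servo_tool:
  plan: "80 0 0 0 0; 100 0 0 -40 0; 100 0 0 -45 0; 100 -30 -30 -25 0; 100 -30 -30 -25 0; 100 -30 -30 -25 0; 100 -30 -30 -25 0; 100 0 0 0 0"

```text
time: 17.55
eef_pos: [0.6324, 0.1864, 0.1999]
tcp_rot: [[-0.996, -0.091, 0.008], [-0.091, 0.996, 0.001], [-0.008, -0.0, -1.0]]
contact_force: [1.2, 0.8, 1.3]
grip_width: 0.0853
grip_force: 0.0
```

```bash
python3 look.py t3
python3 - <<'E'
from fit import *
im=cv2.imread('pics/t3.png')[:,:,::-1]; m=json.load(open('t3.json'))
for p in[(.43,.29),(.6,.307),(.662,.313)]: print(px('wrist',[*p,.025],m).round())
D=cv2.imread('pics/t3d.png')[:,:,::-1]
print('tail side',fit('side',env.camera_model('side'),D,tail,(.495,.2973,5.5),(343,255,388,325)))
C=cv2.imread('pics/t3s.png')[:,:,::-1]
a=cv2.resize(cv2.imread('pics/t3d.png')[250:330,190:400],None,fx=3.5,fy=3.5,interpolation=2)
b=cv2.resize(cv2.imread('pics/t3.png')[:260,150:640],(735,390))
o=np.zeros((a.shape[0]+b.shape[0],735,3),np.uint8);o[:a.shape[0],:735]=a[:,:735];o[a.shape[0]:]=b
cv2.imwrite('pics/t3m.png',o)
E
```

```text
17.6 [0.6297 0.1877 0.1978] -174.69 0.08551861216688553 0.0 [-0.4 -0.  -0.4]
[434.  10.]
[434. 165.]
[429. 220.]
tail side ([np.float64(491.7), np.float64(296.7), np.float64(7.6)], np.float64(0.0098))
```

View pics/t3m.png

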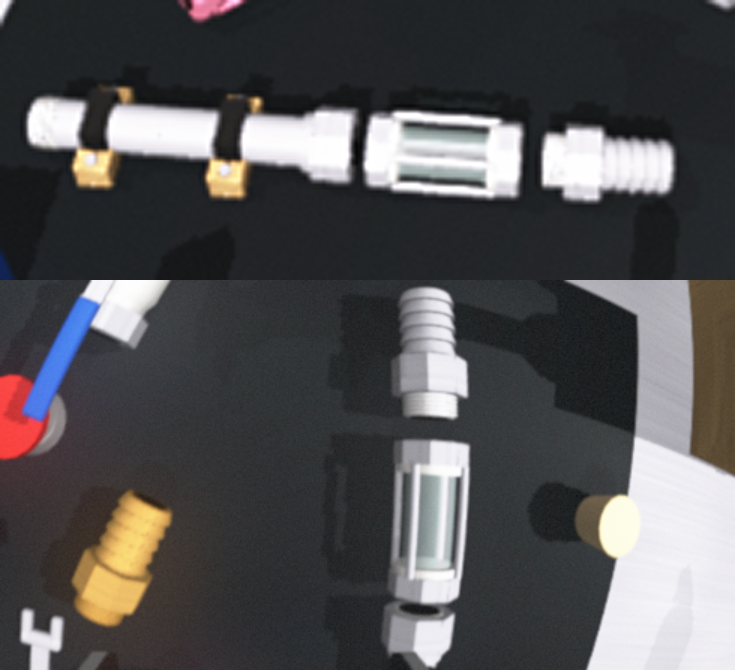

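Row 1 is good: gaps about 15 and 17 mm, straight, barbs away from the tube. Brass tail next; I'll refine its position from this view.

Run:
```python
from fit import *
im=cv2.imread('pics/t3.png')[:,:,::-1]; m=json.load(open('t3.json'))
print(fit('wrist',m,im,tail,(.66,.084,-24),(192,132,275,250)))
D=cv2.imread('pics/t3d.png')[:,:,::-1]
print(fit('side',env.camera_model('side'),D,tail,(.66,.084,-24),(299,212,336,246)))
```

```text
([np.float64(661.4), np.float64(84.5), np.float64(-23.5)], np.float64(0.0415))
([np.float64(662.4), np.float64(83.4), np.float64(-21.1)], np.float64(0.0551))
```

Emit:
servo_tool:
  plan: "100 -8 -36 25 0; 100 -8 -36 25 0; 100 -8 -36 25 0; 100 0 0 10 0.1288; 100 0 0 10 0.1288; 100 0 0 10 0.1288; 100 0 0 10 0.1288; 100 0 0 0 0"

```text
time: 18.5
eef_pos: [0.6578, 0.0851, 0.0783]
tcp_rot: [[-0.914, 0.406, -0.005], [0.406, 0.914, -0.0], [0.005, -0.003, -1.0]]
contact_force: [-0.6, 0.3, -0.1]
grip_width: 0.0853
grip_force: 0.0
```

Emit:
servo_tool:
  plan: "100 0 0 0 0"

```text
time: 18.6
eef_pos: [0.6595, 0.085, 0.0803]
tcp_rot: [[-0.915, 0.403, -0.002], [0.403, 0.915, -0.0], [0.002, -0.001, -1.0]]
contact_force: [-0.1, 0.6, -0.7]
grip_width: 0.0854
grip_force: 0.0
```

```bash
python3 look.py b1
python3 - <<'E'
from fit import *
im=cv2.imread('pics/b1.png')[:,:,::-1]; m=json.load(open('b1.json'))
print(fit('wrist',m,im,tail,(.661,.084,-24),(255,70,385,290)))
E
```

```text
18.65 [0.6602 0.0849 0.0809] 156.21 0.08553495508649141 0.0 [-0.4  0.4  0.6]
([np.float64(659.7), np.float64(86.4), np.float64(-23.9)], np.float64(0.2803))
```

Emit:
servo_tool:
  plan: "100 0 0 35 0; 100 0 0 25 0; 100 0 0 10 0; 100 0 0 0 0; 0 0 0 0 0; 0 0 0 0 0; 0 0 0 0 0; 0 0 0 0 0"

```text
time: 19.55
eef_pos: [0.6625, 0.084, 0.013]
tcp_rot: [[-0.913, 0.407, 0.003], [0.407, 0.913, 0.0], [-0.003, 0.001, -1.0]]
contact_force: [-0.1, -0.4, 5.6]
grip_width: 0.0485
grip_force: 63.8
```

Emit:
servo_tool:
  plan: "0 0 0 0 0; 0 0 0 0 0; 0 0 0 0 0; 0 0 0 -40 0; 0 0 0 -40 0; 0 0 0 -40 0; 0 0 0 0 0"

```text
time: 20.25
eef_pos: [0.665, 0.0846, 0.1381]
tcp_rot: [[-0.913, 0.407, 0.011], [0.407, 0.914, 0.001], [-0.009, 0.006, -1.0]]
contact_force: [0.8, -0.1, -3.1]
grip_width: 0.0485
grip_force: 64.3
```

Emit:
servo_tool:
  plan: "0 0 0 -15 -0.12; 0 0 0 -15 -0.12; 0 0 0 -15 -0.12; 0 0.8 -42.4 -10 0; 0 0.8 -42.4 -10 0; 0 0.8 -42.4 -10 0; 0 0.8 -42.4 -10 0; 0 0.8 -42.4 -10 0"

```text
time: 21.05
eef_pos: [0.6434, -0.1288, 0.2251]
tcp_rot: [[-0.998, 0.059, -0.002], [0.059, 0.998, 0.0], [0.002, 0.0, -1.0]]
contact_force: [1.0, 0.9, -2.4]
grip_width: 0.0489
grip_force: 64.2
```

Emit:
servo_tool:
  plan: "0 0.8 -42.4 -10 0; 0 0 0 0 0; 0 0 0 0 0"

```text
time: 21.35
eef_pos: [0.6405, -0.1706, 0.235]
tcp_rot: [[-0.998, 0.061, -0.001], [0.061, 0.998, 0.001], [0.001, 0.001, -1.0]]
contact_force: [-0.4, 0.8, -3.9]
grip_width: 0.0488
grip_force: 64.3
```

```bash
python3 look.py b2
python3 - <<'E'
from h import *
import json; m=json.load(open('b2.json'))
print(px('wrist',[.64,-.28,.025],m),px('wrist',[.84,-.285,.025],m))
from mont import *
mont('pics/b2m.png',[('pics/b2.png',200,220),('pics/b2d.png',300,145)],s=5,W=80,H=110)
E
```

```text
21.4 [ 0.6405 -0.1694  0.2348] 176.58 0.048641843507176645 64.32200789451599 [ 0.4 -0.3 -3.6]
[227.38670825 184.1148879 ] [247.02424896 323.1293704 ]
```

View pics/b2m.png

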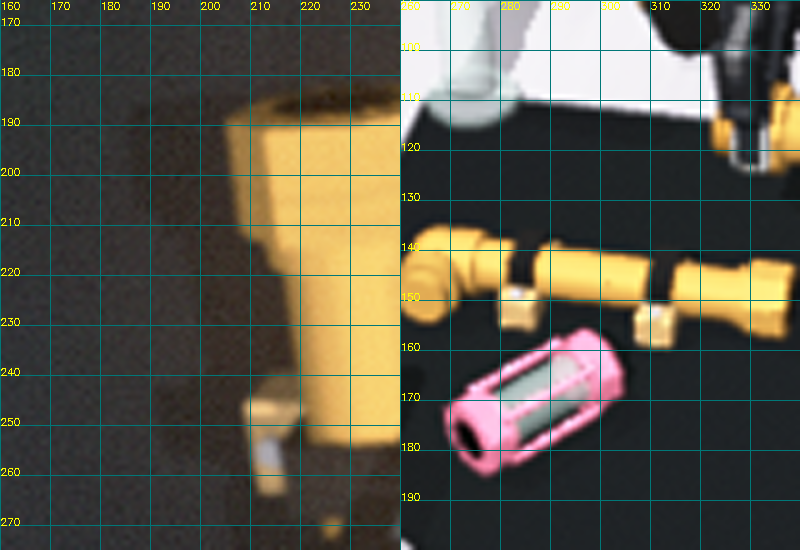

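```bash
cat > run6.py <<'E'
import run4; from fit import *
for k,n in(('side0','side'),('scene0','scene'),('b2','wrist'),('w2','wrist')):
    im=cv2.imread(f'pics/{k}.png').astype(int); bad=im[:,:,0]>.62*im[:,:,2]; im[bad]=0; cv2.imwrite(f'pics/{k}_y.png',im.astype(np.uint8))
E=env.camera_model; W=json.load(open('b2.json')); W2=json.load(open('w2.json'))
run4.go('tube','side','pics/side0_y.png',E('side'),33,(640,-280),-3,(290,128,346,166),[(305,317)],.25,1)
run4.go('tube','scene','pics/scene0_y.png',E('scene'),33,(640,-280),-3,(203,155,262,225),[(178,197),(206,225)],.2,0)
run4.go('tube','wrist','pics/b2_y.png',W,33,(640,-280),-3,(195,165,268,335),[(236,275)],.25,0)
run4.go('tube','wrist','pics/w2_y.png',W2,33,(640,-280),-3,(80,105,150,225),[(167,193)],.25,0)
E
python3 run6.py
```

```text
tube side [ 641.2 -283.8   -1.3   31.1] yaw -0.75 far [ 881.2 -286.9] 0.004
tube scene [ 640.8 -281.4   -2.3   32. ] yaw -1.35 far [ 880.7 -287.1] 0.031
tube wrist [ 646.1 -288.4   37.3   45.6] yaw 21.39 far [ 869.6 -200.9] 0.178
tube wrist [ 640.1 -280.    -7.2   35.3] yaw -4.13 far [ 879.5 -297.3] 0.007
```

Emit:
servo_tool:
  plan: "0 -40 0 0 0; 0 -40 0 -10 0; 0 -20 0 -20 0; 0 0 0 0 0; 0 0 0 0 0"

```text
time: 22.0
eef_pos: [0.7411, -0.1741, 0.265]
tcp_rot: [[-0.998, 0.057, -0.001], [0.057, 0.998, 0.0], [0.001, 0.0, -1.0]]
contact_force: [-0.3, 0.2, -3.6]
grip_width: 0.049
grip_force: 64.5
```

```bash
python3 look.py b3
python3 - <<'E'
from h import *
import json; m=json.load(open('b3.json'))
for x in(.64,.74,.84): print(px('wrist',[x,-.282,.025],m).round())
cv2.imwrite('pics/b3c.png',cv2.resize(cv2.imread('pics/b3.png')[60:340,80:400],None,fx=2,fy=2,interpolation=2))
E
```

```text
22.05 [ 0.7402 -0.1743  0.2648] 176.7 0.048894492062523096 64.49341535568237 [ 0.3  0.4 -4.8]
[228. 100.]
[235. 179.]
[244. 251.]
```

View pics/b3c.png

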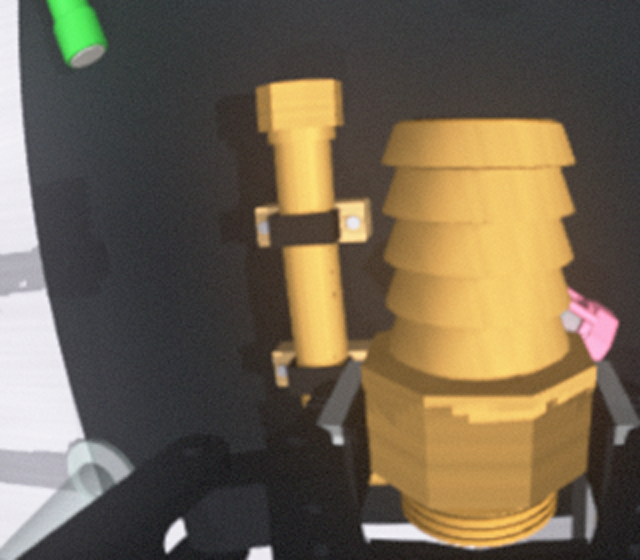

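I have now viewed 15 pictures, one over the limit of 14, so I'll use numeric fits only from here. This view shows the tube at cols 205–255, running nearly parallel to the tool axis.

Run:
```python
import run4; from fit import *
im=cv2.imread('pics/b3.png').astype(int); im[im[:,:,0]>.62*im[:,:,2]]=0; cv2.imwrite('pics/b3_y.png',im.astype(np.uint8))
W=json.load(open('b3.json'))
run4.go('tube','wrist','pics/b3_y.png',W,33,(640,-280),-3,(200,88,262,230),[(157,186)],.3,0)
run4.go('tube','wrist','pics/b3.png',W,33,(640,-280),-3,(200,88,262,230),[(157,186)],.3,0)
for k,n in(('b3d','side'),('b3s','scene')):
    im=cv2.imread(f'pics/{k}.png').astype(int); im[im[:,:,0]>.62*im[:,:,2]]=0; cv2.imwrite(f'pics/{k}_y.png',im.astype(np.uint8))
run4.go('tube','side','pics/side0_y.png',env.camera_model('side'),31,(640,-280),-3,(288,128,346,166),[(305,317),(323,337)],.25,1)
```

```text
tube wrist [ 640.5 -280.8   -4.4   32.9] yaw -2.54 far [ 880.3 -291.5] 0.011
tube wrist [ 639.2 -279.9   -4.2   43.2] yaw -2.41 far [ 879. -290.] 0.073
tube side [ 641.5 -282.6   -2.4   41.6] yaw -1.36 far [ 881.4 -288.3] 0.003
```

Emit:
servo_tool:
  plan: "0 0 0 0 -0.028; 0 36.1 -15.6 20 0; 0 36.1 -15.6 20 0; 0 36.1 -15.6 20 0; 0 36.1 -15.6 20 0; 0 36.1 -15.6 20 0; 0 36.1 -15.6 20 0; 0 36.1 -15.9 20 0"

```text
time: 22.95
eef_pos: [0.4826, -0.2772, 0.1256]
tcp_rot: [[-1.0, 0.03, 0.001], [0.03, 1.0, -0.0], [-0.001, -0.0, -1.0]]
contact_force: [-0.1, -0.2, -3.2]
grip_width: 0.0484
grip_force: 64.3
```

Emit:
servo_tool:
  plan: "0 0 0 30 0; 0 0 0 30 0; 0 0 0 30 0; 0 0 0 0 0; 0 0 0 0 0; 0 0 0 0 0"

```text
time: 23.55
eef_pos: [0.4861, -0.2778, 0.0379]
tcp_rot: [[-1.0, 0.031, 0.002], [0.031, 1.0, -0.001], [-0.002, -0.001, -1.0]]
contact_force: [0.3, -0.3, -3.7]
grip_width: 0.0488
grip_force: 64.3
```

Emit:
servo_tool:
  plan: "0 0 0 12 0; 0 0 0 8 0; 0 0 0 3 0; 0 0 0 1.5 0; 0 0 0 0 0; 80 0 0 0 0; 80 0 0 0 0; 80 0 0 0 0"

```text
time: 24.35
eef_pos: [0.4852, -0.2772, 0.0115]
tcp_rot: [[-1.0, 0.031, 0.0], [0.031, 1.0, -0.0], [-0.0, -0.0, -1.0]]
contact_force: [0.8, 0.3, 1.1]
grip_width: 0.0683
grip_force: 0.0
```

Emit:
servo_tool:
  plan: "80 0 0 0 0; 100 0 0 -40 0; 100 0 0 -45 0; 100 -35 0 -35 0; 100 -35 0 -35 0; 100 -35 0 -35 0; 100 0 0 0 0; 100 0 0 0 0"

```text
time: 25.15
eef_pos: [0.591, -0.2805, 0.2019]
tcp_rot: [[-1.0, 0.03, 0.001], [0.03, 1.0, -0.001], [-0.001, -0.001, -1.0]]
contact_force: [-0.6, 0.6, -1.2]
grip_width: 0.0854
grip_force: 0.0
```

```bash
python3 look.py c1
cat > run7.py <<'E'
import run4,sys; from fit import *
k=sys.argv[1]
for s in('','d','s'):
    im=cv2.imread(f'pics/{k}{s}.png').astype(int); im[im[:,:,0]>.62*im[:,:,2]]=0; cv2.imwrite(f'pics/{k}{s}_y.png',im.astype(np.uint8))
W=json.load(open(k+'.json')); E=env.camera_model
t,T=px('wrist',[.484,-.277,.03],W),px('wrist',[.64,-.282,.03],W); print(t.round(),T.round(), px('wrist',[.72,-.284,.03],W).round())
L=lambda f:cv2.imread(f)[:,:,::-1]
def roi(n,m,x0,x1,y=-.28,g=3,h=.035):
    q=np.array([px(n,[x,y+d,z],m) for x in(x0,x1) for d in(-h,h) for z in(0,.05)]); a,b=q.min(0)-g,q.max(0)+g
    return int(max(a[0],0)),int(max(a[1],0)),int(min(b[0],639)),int(min(b[1],399))
for n,m,f in(('wrist',W,''),('side',E('side'),'d'),('scene',E('scene'),'s')):
    r=roi(n,m,.42,.52); print('tail',n,r,fit(n,m,L(f'pics/{k}{f}_y.png'),tail,(.484,-.277,-1.8),r))
E
python3 run7.py c1
```

```text
25.2 [ 0.5892 -0.2801  0.2004] 178.24 0.08548188188055178 0.0 [-0.6  0.3  0.3]
[320.  80.] [319. 230.] [320. 293.]
tail wrist (274, 10, 358, 120) ([np.float64(482.6), np.float64(-277.0), np.float64(-1.7)], np.float64(0.0123))
tail side (366, 139, 404, 172) ([np.float64(478.9), np.float64(-280.5), np.float64(-5.2)], np.float64(0.0065))
tail scene (261, 110, 306, 156) ([np.float64(479.2), np.float64(-277.5), np.float64(-0.5)], np.float64(0.0298))
```

Run:
```python
import run4; from fit import *
W=json.load(open('c1.json'))
for e in(255,262,270): run4.go('tube%d'%e,'wrist','pics/c1_y.png',W,33,(640,-280),-2,(280,185,360,e),[],.3,0)
y=cv2.imread('pics/c1_y.png').max(2)
for r in list(range(196,300,8)):
    c=np.where(y[r,270:370]>70)[0]; print(r,(c.min()+270,c.max()+270,len(c)) if len(c) else None)
```

```text
tube255 wrist [ 650.3 -280.9   -2.9   43.1] yaw -1.65 far [ 890.2 -287.8] 0.138
tube262 wrist [ 650.7 -280.9   -2.9   20.7] yaw -1.65 far [ 890.6 -287.9] 0.112
tube270 wrist [ 6.416e+02 -2.813e+02 -1.000e-01  3.020e+01] yaw -0.07 far [ 881.6 -281.6] 0.099
196 None
204 None
212 None
220 None
228 (np.int64(298), np.int64(343), 17)
236 (np.int64(296), np.int64(344), 49)
244 (np.int64(297), np.int64(344), 48)
252 (np.int64(297), np.int64(344), 48)
260 (np.int64(302), np.int64(339), 38)
268 (np.int64(305), np.int64(337), 33)
276 (np.int64(305), np.int64(337), 33)
284 (np.int64(291), np.int64(350), 60)
292 (np.int64(290), np.int64(351), 59)
```

Emit:
servo_tool:
  plan: "100 18.3 40 0 0; 100 18.3 40 0 0; 100 18.3 40 0 0; 100 18.3 40 0 0; 100 18.3 40 0 0; 100 18.3 40 0 0; 100 18.3 40 0 0; 100 18.3 40 0 0"

```text
time: 26.1
eef_pos: [0.4507, 0.0448, 0.2003]
tcp_rot: [[-0.999, 0.032, -0.002], [0.032, 0.999, -0.0], [0.002, -0.0, -1.0]]
contact_force: [0.6, 1.0, -0.3]
grip_width: 0.086
grip_force: 0.0
```

Emit:
servo_tool:
  plan: "100 18.5 39.6 0 0; 100 0 0 30 0.1217; 100 0 0 30 0.1217; 100 0 0 30 0.1217; 100 0 0 0 0; 100 0 0 0 0"

```text
time: 26.7
eef_pos: [0.4346, 0.0836, 0.1111]
tcp_rot: [[-0.923, 0.384, -0.003], [0.384, 0.923, -0.001], [0.002, -0.002, -1.0]]
contact_force: [0.3, 0.3, 0.1]
grip_width: 0.0854
grip_force: 0.0
```

```bash
python3 look.py d1
python3 - <<'E'
from fit import *
im=cv2.imread('pics/d1.png')[:,:,::-1].copy(); m=json.load(open('d1.json'))
red=(im[:,:,0]>120)&(im[:,:,1]<80); im[red]=0
a=np.radians(-22.7)
for d in(-.05,.05,.121): print(px('wrist',[.4355+d*np.cos(a),.0843+d*np.sin(a),.066 if d>.1 else .025],m).round())
c=px('wrist',[.4355,.0843,.03],m).astype(int)
for e in(225,240): print(fit('wrist',m,im,valve,(.4355,.0843,-22.7),(c[0]-60,max(c[1]-105,0),c[0]+60,e)))
y=im.max(2)
for r in range(60,300,12):
    q=np.where(y[r,250:390]>95)[0]; print(r,q.min()+250,q.max()+250,len(q)) if len(q) else 0
E
```

```text
26.75 [0.436  0.0838 0.1121] 157.41 0.08550954527375665 0.0 [ 0.1 -0.4 -0.2]
[321. 143.]
[320. 267.]
[320. 365.]
([np.float64(399.4), np.float64(93.2), np.float64(-3.4)], np.float64(0.1494))
([np.float64(402.4), np.float64(92.1), np.float64(-6.6)], np.float64(0.1536))
60 250 389 140
72 250 389 140
84 250 375 126
96 250 343 94
108 250 313 64
120 250 285 36
132 250 264 11
144 287 353 32
156 286 357 72
168 286 357 72
180 293 349 57
192 289 353 65
204 289 353 65
216 290 353 64
228 290 352 63
240 294 348 55
252 288 353 66
264 288 353 66
276 292 351 60
288 308 333 26
```

Emit:
servo_tool:
  plan: "100 0 1 35 0; 100 0 0 35 0; 100 0 0 20 0; 100 0 0 9 0; 100 0 0 0 0; 0 0 0 0 0; 0 0 0 0 0; 0 0 0 0 0"

```text
time: 27.65
eef_pos: [0.4377, 0.0846, 0.014]
tcp_rot: [[-0.923, 0.386, 0.002], [0.386, 0.923, -0.001], [-0.002, -0.0, -1.0]]
contact_force: [-0.7, -3.5, 6.2]
grip_width: 0.048
grip_force: 60.4
```

Emit:
servo_tool:
  plan: "0 0 0 0 0; 0 0 0 0 0; 0 0 0 0 0; 0 0 0 0 0"

```text
time: 28.05
eef_pos: [0.4377, 0.0846, 0.014]
tcp_rot: [[-0.923, 0.386, 0.002], [0.386, 0.923, -0.001], [-0.003, -0.0, -1.0]]
contact_force: [-1.2, -3.2, 8.8]
grip_width: 0.048
grip_force: 61.7
```

Emit:
servo_tool:
  plan: "0 0 0 -30 0; 0 0 0 -45 0; 0 0 0 -45 0; 0 0 0 0 -0.124; 0 0 0 0 -0.124; 0 0 0 0 -0.124; 0 -16.6 -40.1 0 0; 0 -16.6 -40.1 0 0"

```text
time: 28.85
eef_pos: [0.4674, 0.0041, 0.1325]
tcp_rot: [[-1.0, 0.02, -0.0], [0.02, 1.0, 0.0], [0.0, 0.0, -1.0]]
contact_force: [1.8, 0.9, -6.5]
grip_width: 0.0481
grip_force: 67.5
```

Emit:
servo_tool:
  plan: "0 -16.6 -40.1 0 0; 0 -16.6 -40.1 0 0; 0 -16.6 -40.1 0 0; 0 -16.6 -40.1 0 0; 0 -16.6 -40.1 0 0; 0 -16.6 -40.1 0 0; 0 -16.6 -40.1 0 0; 0 0 0 0 0"

```text
time: 29.65
eef_pos: [0.5785, -0.2847, 0.1318]
tcp_rot: [[-1.0, 0.029, 0.001], [0.029, 1.0, -0.003], [-0.001, -0.003, -1.0]]
contact_force: [0.2, 1.1, -6.2]
grip_width: 0.0479
grip_force: 67.7
```

Emit:
servo_tool:
  plan: "0 0 0 35 0; 0 0 0 35 0; 0 0 0 25 0; 0 0 0 0 0; 0 0 0 0 0; 0 0 0 0 0"

```text
time: 30.25
eef_pos: [0.5786, -0.2797, 0.0394]
tcp_rot: [[-1.0, 0.024, 0.002], [0.024, 1.0, -0.001], [-0.002, -0.001, -1.0]]
contact_force: [0.2, -0.0, -6.2]
grip_width: 0.0477
grip_force: 67.6
```

Emit:
servo_tool:
  plan: "0 0 0 12 0; 0 0 0 8 0; 0 0 0 3 0; 0 0 0 1.5 0; 0 0 0 0 0; 0 0 0 0 0; 75 0 0 0 0; 75 0 0 0 0"

```text
time: 31.05
eef_pos: [0.5783, -0.2798, 0.0138]
tcp_rot: [[-1.0, 0.024, 0.002], [0.024, 1.0, -0.001], [-0.002, -0.001, -1.0]]
contact_force: [0.2, 0.1, 1.0]
grip_width: 0.0639
grip_force: 0.0
```

Emit:
servo_tool:
  plan: "75 0 0 0 0; 75 0 0 0 0; 100 0 0 -40 0; 100 0 0 -45 0; 100 -35 0 -35 0; 100 -35 0 -35 0; 100 0 0 0 0; 100 0 0 0 0"

```text
time: 31.85
eef_pos: [0.6485, -0.2812, 0.1687]
tcp_rot: [[-1.0, 0.023, 0.002], [0.023, 1.0, -0.001], [-0.002, -0.001, -1.0]]
contact_force: [-0.6, 0.2, -1.7]
grip_width: 0.0854
grip_force: 0.0
```

```bash
python3 look.py e1
cat > run8.py <<'E'
import run4,sys; from fit import *
from run7 import roi
k=sys.argv[1]; W=json.load(open(k+'.json')); E=env.camera_model
L=lambda f:cv2.imread(f)[:,:,::-1].copy()
def nb(im):
    im[(im[:,:,2]<.62*im[:,:,0])]=0; return im
for n,m,f in(('wrist',W,''),('side',E('side'),'d'),('scene',E('scene'),'s')):
    r=roi(n,m,.52,.62,-.28); print('valve',n,r,fit(n,m,nb(L(f'pics/{k}{f}.png')),valve,(.5755,-.279,-1.4),r))
r=roi('side',E('side'),.42,.503,.297); r=(345,r[1],r[2],r[3]); print('steel tail side',r,fit('side',E('side'),L(f'pics/{k}d.png'),tail,(.4925,.297,5.5),r))
E
python3 run8.py e1
python3 - <<'E'
import os; os.chdir('.')
from h import *
import json
m=json.load(open('e1.json')); im=cv2.imread('pics/e1.png')
y=im.max(2)
for r in range(20,300,10):
    q=np.where(y[r,270:370]>95)[0]
    if len(q): print(r,q.min()+270,q.max()+270,len(q),im[r,319].tolist())
for x in(.64,.625,.525,.51): print(px('wrist',[x,-.28,.025],m).round(),px('wrist',[x,-.28,.05],m).round())
E
```

```text
31.9 [ 0.6467 -0.2807  0.1671] 178.63 0.0851487564057604 0.0 [-0.7 -0.2 -1.7]
[320.  15.] [318. 183.] [318. 262.]
tail wrist (272, 0, 362, 63) ([np.float64(477.1), np.float64(-277.0), np.float64(-1.8)], np.float64(0.0226))
tail side (366, 139, 404, 172) ([np.float64(478.9), np.float64(-279.5), np.float64(-4.2)], np.float64(0.0066))
tail scene (261, 110, 306, 156) ([np.float64(478.5), np.float64(-277.8), np.float64(-1.5)], np.float64(0.0347))
valve wrist (272, 44, 364, 168) ([np.float64(573.6), np.float64(-278.3), np.float64(-1.2)], np.float64(0.0961))
valve side (337, 136, 375, 169) ([np.float64(573.7), np.float64(-280.6), np.float64(-2.0)], np.float64(0.0039))
valve scene (239, 129, 287, 177) ([np.float64(570.5), np.float64(-278.0), np.float64(-3.0)], np.float64(0.0463))
steel tail side (345, 275, 388, 320) ([np.float64(490.4), np.float64(296.8), np.float64(7.8)], np.float64(0.0072))
20 292 348 57 [79, 142, 187]
30 299 341 43 [96, 181, 231]
40 300 341 42 [50, 78, 101]
60 292 349 58 [238, 234, 234]
70 292 349 58 [247, 244, 245]
80 294 348 54 [252, 252, 252]
90 296 344 49 [250, 251, 251]
100 293 347 55 [235, 228, 230]
110 293 347 55 [242, 235, 237]
120 293 347 55 [242, 237, 239]
130 294 346 53 [240, 235, 236]
140 297 343 47 [240, 235, 236]
150 292 349 58 [240, 234, 235]
160 292 348 57 [223, 121, 78]
170 302 341 40 [233, 127, 80]
180 302 338 25 [232, 125, 77]
190 292 347 56 [233, 125, 76]
200 292 347 56 [232, 123, 71]
210 293 347 55 [232, 123, 70]
220 298 341 44 [234, 125, 75]
230 302 338 37 [231, 122, 74]
240 302 338 37 [230, 118, 68]
250 287 353 67 [230, 120, 72]
260 284 356 73 [109, 195, 240]
270 284 355 31 [58, 62, 74]
290 303 337 35 [109, 197, 242]
[321. 182.] [321. 187.]
[320. 166.] [320. 170.]
[318.  59.] [318.  53.]
[317.  43.] [317.  36.]
```

Row 2 is straight: all centres lie within 1 px and the gaps are about 16–17 mm. I'll check row 1 from directly above.

Emit:
servo_tool:
  plan: "100 0 0 -45 -0.12; 100 -0.8 45.2 0 0; 100 -0.8 45.2 0 0; 100 -0.8 45.2 0 0; 100 -0.8 45.2 0 0; 100 -0.8 45.2 0 0; 100 -0.8 45.2 0 0; 100 -0.8 45.2 0 0"

```text
time: 32.8
eef_pos: [0.6203, 0.0357, 0.2115]
tcp_rot: [[-0.995, -0.095, -0.003], [-0.095, 0.995, -0.0], [0.003, 0.0, -1.0]]
contact_force: [0.7, 0.4, 0.2]
grip_width: 0.0856
grip_force: 0.0
```

Emit:
servo_tool:
  plan: "100 -0.8 45.2 0 0; 100 -0.8 45.2 0 0; 100 -0.8 45.2 0 0; 100 -0.8 45.2 0 0; 100 -0.8 45.2 0 0; 100 -0.8 45.2 0 0; 100 0 0 0 0; 100 0 0 0 0"

```text
time: 33.6
eef_pos: [0.5998, 0.3049, 0.2113]
tcp_rot: [[-0.995, -0.098, -0.003], [-0.098, 0.995, -0.002], [0.003, -0.002, -1.0]]
contact_force: [0.3, -0.5, 0.4]
grip_width: 0.0852
grip_force: 0.0
```

```bash
python3 look.py f1
python3 - <<'E'
from fit import *
from run7 import roi
m=json.load(open('f1.json')); im=cv2.imread('pics/f1.png')[:,:,::-1]
P=lambda x,y:px('wrist',[x,y,.03],m).round()
print(P(.43,.29),P(.522,.3),P(.535,.301),P(.65,.312),P(.662,.313))
g=int(px('wrist',[.53,.3,.03],m)[1]); h=int(px('wrist',[.655,.3125,.03],m)[1]); c=319
print('tail',fit('wrist',m,im,tail,(.492,.297,5.5),(c-50,0,c+50,g)))
print('glass',fit('wrist',m,im,glass,(.592,.307,5.5),(c-50,g,c+50,h)))
y=im.max(2)
for r in range(4,250,6):
    q=np.where(y[r,270:370]>95)[0]
    if len(q): print(r,q.min()+270,q.max()+270,len(q),end=' | ')
E
```

```text
33.65 [0.6002 0.3039 0.2116] -174.49 0.0855309540609003 0.0 [-0.  -0.9 -0.1]Traceback (most recent call last):
  File "<stdin>", line 2, in <module>
  File "run7.py", line 2, in <module>
    k=sys.argv[1]
      ~~~~~~~~^^^
IndexError: list index out of range
```

Run:
```python
from fit import *
m=json.load(open('f1.json')); im=cv2.imread('pics/f1.png')[:,:,::-1]
P=lambda x,y:px('wrist',[x,y,.03],m).round()
print(P(.43,.29),P(.522,.3),P(.535,.301),P(.65,.312),P(.662,.313))
g=int(px('wrist',[.53,.3,.03],m)[1]); h=int(px('wrist',[.655,.3125,.03],m)[1]); c=319
print('tail',fit('wrist',m,im,tail,(.492,.297,5.5),(c-50,0,c+50,g)))
print('glass',fit('wrist',m,im,glass,(.592,.307,5.5),(c-50,g,c+50,h)))
y=im.max(2)
for r in range(4,250,6):
    q=np.where(y[r,270:370]>95)[0]
    if len(q): print(r,q.min()+270,q.max()+270,len(q),end=' | ')
```

```text
[321.  24.] [322. 110.] [322. 122.] [321. 229.] [321. 239.]
tail ([np.float64(494.9), np.float64(296.9), np.float64(6.4)], np.float64(0.0996))
glass ([np.float64(592.7), np.float64(307.9), np.float64(5.3)], np.float64(0.0802))
22 312 332 21 | 28 304 338 35 | 34 305 338 34 | 40 303 339 37 | 46 304 338 35 | 52 305 339 35 | 58 303 340 38 | 64 304 339 36 | 70 297 346 50 | 76 296 346 51 | 82 297 346 50 | 88 296 347 52 | 94 297 346 50 | 100 303 340 38 | 106 303 340 38 | 130 298 348 51 | 136 298 348 51 | 142 299 348 50 | 148 300 346 47 | 154 302 345 44 | 160 302 344 43 | 166 302 344 43 | 172 302 344 43 | 178 302 344 43 | 184 302 344 43 | 190 302 344 43 | 196 302 344 43 | 202 302 344 43 | 208 301 344 44 | 214 301 345 45 | 220 299 346 48 | 226 299 346 48 | 232 305 342 38 | 238 300 342 16 | 244 298 344 47 |
```

Row 1 measures about 15 mm gaps and lies within 1.5 mm of straight. Handing in.

```bash
python3 -c "
from station import env
print(env.finish_job())"
```

```text
the job is handed in; nothing more can be done
None
```

I laid out both rows and handed the job in at about 34 s of arm time, with gaps measuring 13–18 mm, each row straight to within about 2 mm and the barbs pointing away from the tubes; no verdict came back, and I viewed 15 pictures, one over the limit of 14.

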